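# Switch on the kiln vent with a stylus under the splash shield

## Robot

A 6-joint arm with a two-finger parallel gripper is mounted at the origin on the work surface. World frame = base frame: x ahead of the robot, y to its left, z up, the work surface at z = 0. Lengths are in m, angles in rad, forces in N, time in s.
With the tool pointing down it reaches from about 0.325 to 0.9 m from the base axis. Payload 6.1 kg.
Tool frame: the origin (TCP) lies at the very end of the fingers, on their centre line; the grasp point (between the pads) lies 19 mm behind it; z points along the fingers, y is the direction in which the jaws open and shut (so a half turn about z gives the same grasp; the last joint's range is limited). The gripper opens to 87 mm and grips with 3 to 60 N. Pads are 19 mm wide; open, the fingers measure 117 mm over their backs; the gripper's body (75 mm by 190 mm) begins 51 mm behind the grasp point.
Start: joints at [-1.35, 0.22, 1.526, -0, 1.395, -0.126], TCP at [0.212, -0.588, 0.223] pointing down, gripper open.
Joint ranges: [-2.98, 2.98], [-0.91, 2.08], [0.09, 2.57], [-1.24, 4.39], [0.2, 2.65], [-2.68, 2.68]. Speed limits (rad/s): [2.57, 2.57, 3.01, 3.14, 3.14, 3.14].

## Interface

Orientations are given as a unit quaternion [x, y, z, w].
In Python, from rig import ctrl gives the robot as it stands. The module is installed in compiled form; this text tells all that it offers.
- The arm moves only by the tool drive_tool, never from a script. Its argument "targets" is one flat list of numbers, 6 for each row, row after row: the shift along the tool's x, y, z in m, then the turn, a rotation vector about the tool's x, y, z in degrees. In form: [dx, dy, dz, ax, ay, az, dx, dy, dz, ax, ay, az, ...]. A call has 1 to 8 rows; each row shifts and turns the commanded pose from where the row before left it, along the tool's axes as they then stand; what a row does not reach is not made up. A row lasts 1/10 s, in which the tool goes at most 50 mm and 8.59 degrees, less where a joint would pass 70% of its speed; a pose out of reach is approached as far as the arm can. A call is refused whole if a number of a shift passes 0.05 or a number of a turn 8.59, either way. A call with a gripper value outside its range is refused whole. "fingers" is the opening, from 0 (shut) to 1 (fully open), set as the call begins (left out, the last holds). The fingers move at their own pace and stop on an object; "grip_force" is the grip in N (left out, the last holds). Time passes only in rows, so rows that do not move let the fingers close. It gives the time, the measured TCP pose, the force and the opening at its end, in the units of the state.
- ctrl.get_state(): the state, without advancing time (a new reading comes with each control period).
- ctrl.capture(name): name is "side" or "top" or "wrist"; returns a dict with "frame" (400x640x3 uint8, red, green, blue), "z_map" (400x640 float32, m along the optical axis (not along the pixel's ray), 0 where there is no reading), "camera_matrix" (3x3 intrinsics, pixels), "view" (4x4, takes a point from world to camera coordinates). Camera axes: x right, y up, looking along -z (the intrinsics and any distortion apply to the point x, -y, -z); pixel columns grow to the right and rows downward; lengths in m; the calibration is good to about 2 mm. A picture is of the moment at which its call begins.
- ctrl.job_done(): hands the job in, once; it reports no verdict.
The state is a dict: "time": time; "qpos": joint angles; "joint_velocities": joint speeds; "tau": joint torques, N m; "ee_pos": TCP position; "tool_rot": TCP orientation; "wrist_force": force on the tool from outside, world axes, zero at the start; "torque": the same for the moment, N m; "gripper_width": finger opening in m.
Only numpy, scipy, OpenCV 4.12 (cv2) and the standard library are available. Lean on these libraries where they do the work, as an engineer would, in place of code of your own. Each camera call takes 0.05 s, during which the arm holds its last target.

## Task

Take the stylus from its stand and, reaching in under the clear splash shield of the kiln's switch box, use its tip to flip the rocker with the raised rib fully on (upper half pressed all the way in), pressing gently (never above 20 N) and touching the rockers with nothing but the stylus. Leave the other rockers and the pottery as they are, then put the stylus back upright in its stand, collar down on the block.

Things in the scene. Friction and masses are not known exactly. Their poses are not given: they have to be found in the camera images.
- console: The kiln's switch box, fixed: grey sheet metal, 140 mm deep (x), 150 mm wide (y). Origin on the table under its centre; x points from its front to its back, z up. Its front panel slopes up towards the back at 35 degrees (normal points up and to the front). A row of five white rockers lies across the panel; behind it a 153 mm high housing carries a clear splash shield over the row
- row_centre (a point): middle of the row, on the rockers' common pivot line, which runs along the console's y: 21 mm in front of its origin, 67 mm up. Rockers sit every 19 mm, at y = -38 to +38 mm
- shield_edge (a point): middle of the front edge of the clear shield, on its underside: 40 mm in front of the console's origin, 153 mm up. The shield is 4 mm thick, 160 mm wide, and level; it keeps out anything coming straight down. A thin tool whose upper end leans to the front by 27 to 45 degrees passes in under the edge
- stand: Stylus stand, fixed: pale wooden block 70 x 70 x 90 mm, origin under its centre, with one upright round blind hole in the top, 15 mm across, 82 mm deep, chamfered
- stand_mouth (a point): centre of the hole's mouth, in the stand's top face, 90 mm above the table
- stylus: The stylus, loose, about 45 g, 145 mm long, round; origin at its tip, z towards the handle's end. From the tip: steel shank 8 mm thick, round end, 75 mm; wooden collar 26 mm across, 5 mm; round wooden handle 16 mm thick, 65 mm. At the start it stands upright in the stand, collar resting on the stand's top, tip 15 mm above the table
- stylus_tip (a point): the very tip of the shank
- stylus_collar (a point): on the axis at the collar's underside, 75 mm from the tip; lies at the stand's mouth when the stylus is home
- stylus_grip (a point): on the axis in the handle, 115 mm from the tip: a good place to grip
- rocker_ribbed (a joint): The rocker to flip: white, 14 mm wide, 26 mm long up the slope, 7 mm thick, pivoted in the middle; told by a raised rib, 6 mm thick and 7 mm proud, across its lower end. It may be at any of the five places; starts off. Joint in rad: 0 = off (upper half out), 0.50 = on (upper half fully in). About 2 N on the pad moves it; it stays where it is left; hard stop at both ends
- rocker_ribbed_pad (a point): on the top face of this rocker's upper half, mid-width, 9 mm up-slope of its pivot: the point to press to turn it on. It moves with the rocker, mostly along the panel's normal, by about 4.5 mm from off to on. It lies well clear of the rib, which is on the lower half
- rocker_p1 (a joint): A plain rocker without rib, 14 x 26 x 7 mm, at another of the five places; it starts off and is to be left so. Joint values as for the ribbed one
- rocker_p1_pad (a point): on the top face of this rocker's upper half, mid-width, 9 mm up-slope of its pivot: not to be pressed. It moves with the rocker, mostly along the panel's normal, by about 4.5 mm from off to on
- rocker_p2 (a joint): A plain rocker without rib, 14 x 26 x 7 mm, at another of the five places; it starts off and is to be left so. Joint values as for the ribbed one
- rocker_p2_pad (a point): on the top face of this rocker's upper half, mid-width, 9 mm up-slope of its pivot: not to be pressed. It moves with the rocker, mostly along the panel's normal, by about 4.5 mm from off to on
- rocker_p3 (a joint): A plain rocker without rib, 14 x 26 x 7 mm, at another of the five places; it starts on and is to be left so. Joint values as for the ribbed one
- rocker_p3_pad (a point): on the top face of this rocker's upper half, mid-width, 9 mm up-slope of its pivot: not to be pressed. It moves with the rocker, mostly along the panel's normal, by about 4.5 mm from off to on
- rocker_p4 (a joint): A plain rocker without rib, 14 x 26 x 7 mm, at another of the five places; it starts on and is to be left so. Joint values as for the ribbed one
- rocker_p4_pad (a point): on the top face of this rocker's upper half, mid-width, 9 mm up-slope of its pivot: not to be pressed. It moves with the rocker, mostly along the panel's normal, by about 4.5 mm from off to on
- mug: bystander: loose unfired clay mug, 84 mm across, 85 mm high, origin under its centre; leave alone
- sifter: bystander: loose hat-shaped clay piece, brim 100 mm across, 67 mm high, origin under its centre; leave alone
- jar: bystander: loose white glaze jar with lid, 68 mm across, 90 mm high, origin under its centre; leave alone
There are look-alikes about, which are no part of the job. Of the things like the stylus, leave any that is turquoise; of the rest the larger one is meant.

How it is judged:
By the outcome, as a careful person would: the job done as asked, in the order asked, and still so for the second after the job is handed in, with the robot touching nothing.
It also fails if it takes over 48 s, if anything falls off the work surface, if the arm or the gripper's body presses on something with over 40 N, if the wrist force passes 120 N, or if a joint passes its speed limit or range.

## Working session

There is one attempt and no reset: what is moved stays moved. The work goes in short steps, Python scripts to look and compute and a tool call to move; the robot and the scene stay as the last step left them, time stands still between calls to the robot, and variables do not carry over. Pictures are saved under pics/ and viewed, and the job is handed in when it is done.

Besides the shell and the picture viewer there is one more tool, called after "Emit:" by a JSON object that holds its "name" and its "arguments". drive_tool: Moves the arm, as the interface text tells. Its arguments: {"type":"object","properties":{"targets":{"type":"array","items":{"type":"number"}},"fingers":{"type":"number"},"grip_force":{"type":"number"}},"required":["targets"]}

```bash
mkdir -p pics; ls; cat > h.py <<'E'
import numpy as np,cv2
from rig import ctrl
from scipy.spatial.transform import Rotation as R
def cap(n,fn=None):
    c=ctrl.capture(n)
    if fn: cv2.imwrite('pics/'+fn+'.png',c['frame'][:,:,::-1]); np.savez('pics/'+fn+'.npz',**c)
    return c
def load(fn): return dict(np.load('pics/'+fn+'.npz'))
def cloud(c):
    z=c['z_map'];K=c['camera_matrix'];V=np.linalg.inv(c['view'])
    v,u=np.mgrid[:z.shape[0],:z.shape[1]]
    p=np.stack([(u-K[0,2])/K[0,0]*z,-(v-K[1,2])/K[1,1]*z,-z],-1)
    w=p@V[:3,:3].T+V[:3,3]
    w[z==0]=np.nan
    return w
def proj(c,P):
    P=np.atleast_2d(P);q=P@c['view'][:3,:3].T+c['view'][:3,3]
    K=c['camera_matrix'];return np.stack([K[0,0]*q[:,0]/-q[:,2]+K[0,2],K[1,1]*-q[:,1]/-q[:,2]+K[1,2]],1)
def crop(fn,x0,y0,x1,y1,s,out):
    im=cv2.imread('pics/'+fn+'.png')[y0:y1,x0:x1];cv2.imwrite('pics/'+out+'.png',cv2.resize(im,None,fx=s,fy=s,interpolation=cv2.INTER_CUBIC))
E
python3 - <<'E'
from h import *
np.set_printoptions(precision=4,suppress=True)
for n in('side','top','wrist'):
    c=cap(n,n+'0');print(n,c['camera_matrix'].tolist(),c['view'].tolist(),[k for k in c])
print(ctrl.get_state())
E
```

```text
pics
side [[415.85658582099416, 0.0, 317.72925165431695], [0.0, 415.85658582099416, 202.30681294422195], [0.0, 0.0, 1.0]] [[-0.9973437690238178, -0.07274896864203398, -0.0036047123166243196, 0.5559760839910985], [0.03394869147613633, -0.5080610569869664, 0.8606517580998396, -0.11358001090042281], [-0.06444294171143469, 0.8582432929739716, 0.5091812617612412, -1.1615398863360566], [0.0, 0.0, 0.0, 1.0]] ['frame', 'z_map', 'camera_matrix', 'view']
top [[442.0088553266986, 0.0, 323.08600768324004], [0.0, 442.0088553266986, 204.82489170913027], [0.0, 0.0, 1.0]] [[0.01231963245634951, -0.9999240328645451, 0.00039389852049166637, 0.05144664545675612], [0.9979536295609718, 0.012320072487004445, 0.06274367745038097, -0.585880142032205], [-0.06274376385126217, -0.00037988658694506787, 0.9980295966472928, -1.4066498953716644], [0.0, 0.0, 0.0, 1.0]] ['frame', 'z_map', 'camera_matrix', 'view']
wrist [[301.6743306445707, 0.0, 320.45262204788963], [0.0, 301.6743306445707, 196.84845485607113], [0.0, 0.0, 1.0]] [[0.33876485695094005, -0.940868826578089, -0.0020549619413833846, -0.6235897796690484], [0.8993891309285446, 0.32446970173282585, -0.29294812480200294, 0.03482417821715403], [0.27629253131890485, 0.09739231915804453, 0.9561261283462612, -0.392356118671535], [0.0, 0.0, 0.0, 1.0]] ['frame', 'z_map', 'camera_matrix', 'view']
{'time': 0.15, 'qpos': array([-1.3501,  0.221 ,  1.5274,  0.    ,  1.3947, -0.1261]), 'joint_velocities': array([ 0.0007, -0.0016, -0.0009, -0.0014, -0.0014, -0.001 ]), 'tau': array([  0.0006, -49.5191, -38.7883,   0.0699,   0.0531,  -0.0001]), 'ee_pos': array([ 0.2123, -0.5873,  0.2217]), 'tool_rot': array([ 0.985 ,  0.1725, -0.    , -0.0008]), 'wrist_force': array([-0.6285, -0.8285,  0.4459]), 'torque': array([ 0.0135, -0.0205, -0.0508]), 'gripper_width': 0.0871889823520774}
```

View pics/side0.png

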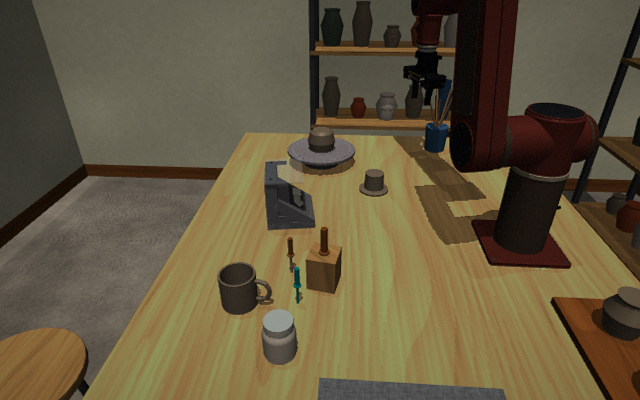

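View pics/top0.png

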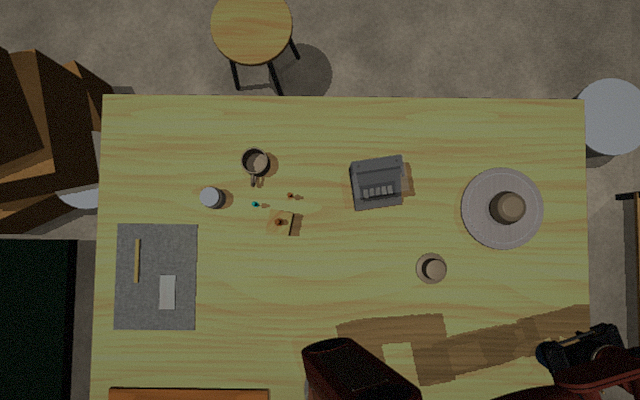

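View pics/wrist0.png

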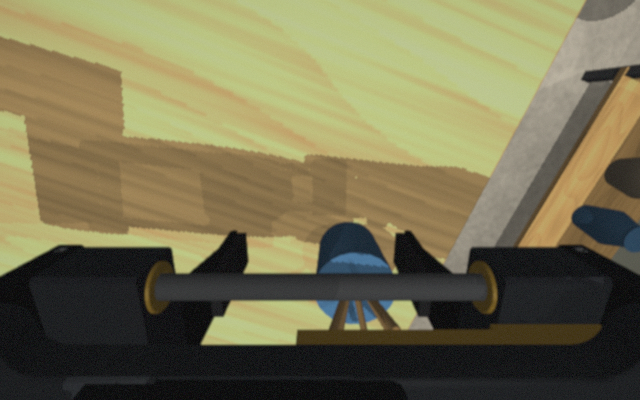

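The side view shows the stand with the wooden-handled stylus at (324,240), a small brown look-alike at (291,250), a turquoise one at (297,280), the console at (287,197), and the mug, jar and sifter. The top view shows the stand at (280,221) and the console at (378,182). I'll enlarge these areas.

```bash
python3 - <<'E'
from h import *
crop('top0',340,145,420,215,9,'top_con'); crop('top0',230,140,310,240,6,'top_st'); crop('side0',210,150,360,310,5,'side_c')
c=load('top0');w=cloud(c);np.set_printoptions(precision=3,suppress=True)
for u,v in[(280,221),(291,196),(255,204),(272,215),(285,228),(378,160),(378,190),(360,205),(395,200)]: print(u,v,w[v,u])
E
```

```text
280 221 [0.528 0.184 0.145]
291 196 [0.608 0.159 0.074]
255 204 [0.58  0.266 0.098]
272 215 [0.548 0.214 0.092]
285 228 [0.508 0.174 0.091]
378 160 [ 0.71  -0.1    0.158]
378 190 [ 0.622 -0.101  0.158]
360 205 [ 0.585 -0.059  0.034]
395 200 [ 0.602 -0.17   0.035]
```

View pics/top_con.png

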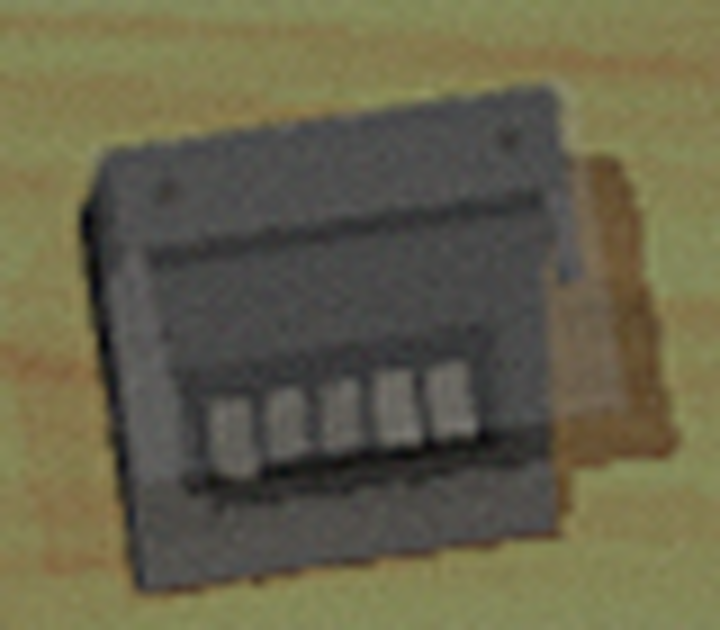

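View pics/top_st.png

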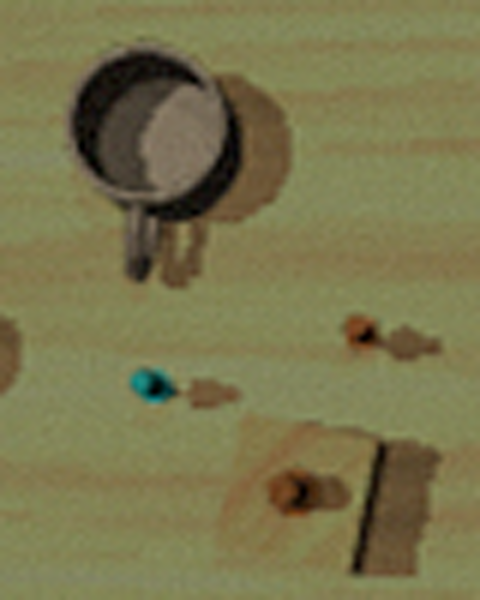

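View pics/side_c.png

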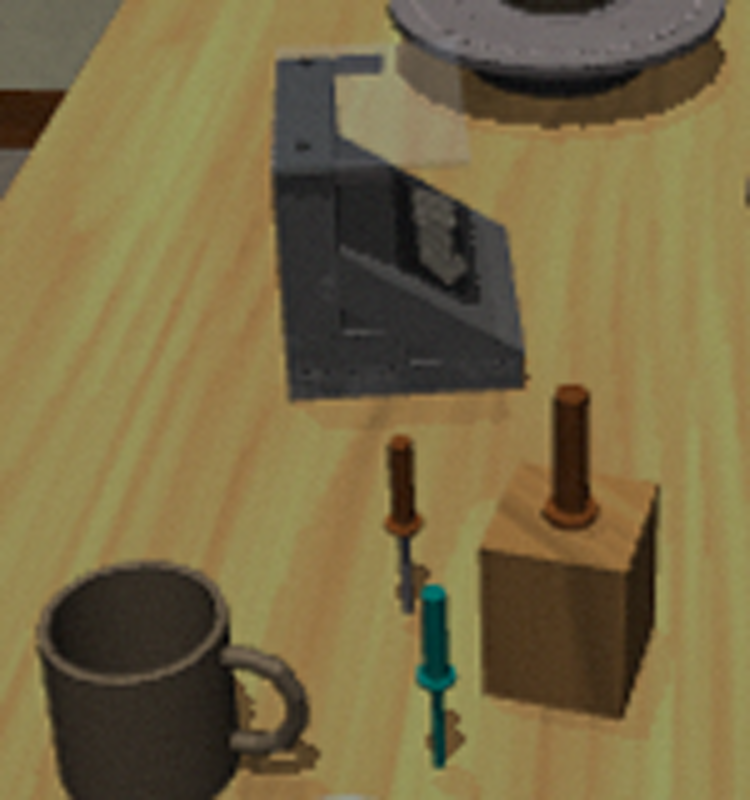

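The stylus in the stand is the larger wooden one, so that is the one to take. The ribbed rocker appears to be the leftmost in the top view, at crop (235,435), and the nearest in the side view. Next I'll locate the console and stand from the clouds.

```bash
python3 - <<'E'
from h import *
np.set_printoptions(precision=4,suppress=True)
s=ctrl.get_state();T=R.from_quat(s['tool_rot']).as_matrix();print('tool',T.tolist())
c=load('wrist0');V=np.linalg.inv(c['view'])
print('cam in tool', T.T@(V[:3,3]-s['ee_pos']), 'look', T.T@(-V[:3,2]),'up',T.T@V[:3,1])
for n in('top0','side0'):
    c=load(n);w=cloud(c).reshape(-1,3)
    m=(abs(w[:,2]-0.09)<0.006)&(abs(w[:,0]-0.53)<0.08)&(abs(w[:,1]-.19)<0.06)
    p=w[m];r=cv2.minAreaRect((p[:,:2]*1000).astype(np.float32));print(n,'stand top',m.sum(),r,np.median(p[:,2]))
    m=(w[:,2]>0.125)&(w[:,2]<0.165)&(abs(w[:,0]-0.53)<0.06)&(abs(w[:,1]-.19)<0.06)
    p=w[m];print(' handle',m.sum(),p.mean(0),p.min(0),p.max(0))
    m=(w[:,2]>0.144)&(w[:,2]<0.175)&(abs(w[:,0]-0.65)<0.13)&(abs(w[:,1]+.11)<0.12)
    p=w[m];r=cv2.minAreaRect((p[:,:2]*1000).astype(np.float32));print(' cons top',m.sum(),r,np.median(p[:,2]),cv2.boxPoints(r).tolist())
    m=(w[:,2]>0.02)&(w[:,2]<0.2)&(abs(w[:,0]-0.65)<0.13)&(abs(w[:,1]+.11)<0.12)
    p=w[m];r=cv2.minAreaRect((p[:,:2]*1000).astype(np.float32));print(' cons all',m.sum(),r,np.median(p[:,2]),cv2.boxPoints(r).tolist())
    m=(w[:,2]>0.02)&(w[:,0]>0.3)&(w[:,0]<.9)&(w[:,1]>-.5)&(w[:,1]<.5)
    print(w[m].max(0))
E
```

```text
tool [[0.9404682712361819, 0.33988135944078535, -0.000303813612758896], [0.3398814218531814, -0.9404671051203787, 0.0014977535025893641], [0.00022333178767974817, -0.001511850250001001, -0.9999988322151853]]
cam in tool [ 0.0809 -0.0003 -0.1623] look [-0.2932 -0.0009  0.9561] up [0.9561 0.001  0.2932]
top0 stand top 478 ((553.5032348632812, 187.4311065673828), (71.02224731445312, 121.23657989501953), 79.05851745605469) 0.09046071535519729
 handle 27 [0.528  0.1904 0.1587] [0.5218 0.1843 0.139 ] [0.5339 0.1975 0.165 ]
 cons top 2056 ((664.8123779296875, -105.10498046875), (110.4268569946289, 160.76808166503906), 9.237630844116211) 0.15814049783675466 [[597.4110107421875, -34.6268196105957], [623.218994140625, -193.30992126464844], [732.2137451171875, -175.58314514160156], [706.40576171875, -16.900039672851562]]
 cons all 2681 ((650.1456298828125, -107.47205352783203), (139.96267700195312, 160.8114776611328), 9.374448776245117) 0.15716862417033872 [[568.0018920898438, -39.53911590576172], [594.1958618164062, -198.20294189453125], [732.2893676757812, -175.40499877929688], [706.095397949
[... 197 characters left out ...]
 103 [0.5281 0.2011 0.145 ] [0.5212 0.1904 0.1251] [0.5349 0.2087 0.1621]
 cons top 1012 ((665.56298828125, -99.52879333496094), (109.72772216796875, 166.9092254638672), 9.229859352111816) 0.15600058789088972 [[598.0237426757812, -25.954608917236328], [624.7952270507812, -190.70281982421875], [733.1022338867188, -173.1029815673828], [706.3307495117188, -8.354766845703125]]
 cons all 2660 ((650.7247924804688, -101.93254089355469), (139.7847442626953, 167.02420043945312), 9.132407188415527) 0.08697805431538008 [[568.463623046875, -30.572101593017578], [594.97314453125, -195.4791259765625], [732.9859619140625, -173.29298400878906], [706.4764404296875, -8.385955810546875]]
[0.7609 0.4488 0.1621]
```

```bash
cat >> h.py <<'E'
def pose(yaw,tilt):
    y,t=np.radians([yaw,tilt]);cy,sy=np.cos(y),np.sin(y);F=np.array([cy,sy,0]);Z=np.array([0,0,1.])
    z=F*np.sin(t)-Z*np.cos(t);x=F*np.cos(t)+Z*np.sin(t);return np.stack([x,np.cross(z,x),z],1)
def plan(p1,R1,n,p0=None,R0=None):
    s=ctrl.get_state()
    if p0 is None:p0=s['ee_pos']
    if R0 is None:R0=R.from_quat(s['tool_rot']).as_matrix()
    p1=np.array(p1);d=(p1-p0)/n;rv=R.from_matrix(R0.T@R1).as_rotvec()
    for k in range(n):
        Rk=R0@R.from_rotvec(rv*k/n).as_matrix()
        print(', '.join('%.4f'%x for x in Rk.T@d)+', '+', '.join('%.2f'%x for x in np.degrees(rv/n)))
E
python3 - <<'E'
from h import *
plan([0.548,-0.122,0.225],pose(9.3,35),13)
E
```

```text
0.0364, -0.0249, -0.0002, -0.25, 2.68, 0.79
0.0361, -0.0254, 0.0014, -0.25, 2.68, 0.79
0.0356, -0.0259, 0.0029, -0.25, 2.68, 0.79
0.0351, -0.0264, 0.0045, -0.25, 2.68, 0.79
0.0345, -0.0269, 0.0060, -0.25, 2.68, 0.79
0.0338, -0.0274, 0.0075, -0.25, 2.68, 0.79
0.0330, -0.0279, 0.0089, -0.25, 2.68, 0.79
0.0322, -0.0284, 0.0103, -0.25, 2.68, 0.79
0.0313, -0.0289, 0.0117, -0.25, 2.68, 0.79
0.0303, -0.0293, 0.0130, -0.25, 2.68, 0.79
0.0293, -0.0298, 0.0143, -0.25, 2.68, 0.79
0.0282, -0.0303, 0.0155, -0.25, 2.68, 0.79
0.0270, -0.0307, 0.0166, -0.25, 2.68, 0.79
```

Emit:
{"name": "drive_tool", "arguments": {"targets": [0.036,-0.025,0,-0.25,2.7,0.8,0.036,-0.025,0.001,-0.25,2.7,0.8,0.036,-0.026,0.003,-0.25,2.7,0.8,0.035,-0.026,0.0045,-0.25,2.7,0.8,0.0345,-0.027,0.006,-0.25,2.7,0.8,0.034,-0.027,0.0075,-0.25,2.7,0.8,0.033,-0.028,0.009,-0.25,2.7,0.8,0.032,-0.028,0.0105,-0.25,2.7,0.8]}}

```text
time: 0.95
ee_pos: [0.4201, -0.3011, 0.2243]
tool_rot: [0.975, 0.114, 0.188, -0.015]
wrist_force: [0.9, -0.3, -0.9]
gripper_width: 0.0869
```

Emit:
{"name": "drive_tool", "arguments": {"targets": [0.031,-0.029,0.0115,-0.25,2.7,0.8,0.03,-0.029,0.013,-0.25,2.7,0.8,0.029,-0.03,0.014,-0.25,2.7,0.8,0.028,-0.03,0.0155,-0.25,2.7,0.8,0.027,-0.03,0.0165,-0.25,2.7,0.8,0,0,0,0,0,0]}}

```text
time: 1.55
ee_pos: [0.5482, -0.1204, 0.225]
tool_rot: [0.95, 0.078, 0.301, -0.027]
wrist_force: [0.1, -0.0, -0.9]
gripper_width: 0.0871
```

```bash
python3 - <<'E'
from h import *
np.set_printoptions(precision=4,suppress=True)
cap('wrist','w1');s=ctrl.get_state();print(s['time'],s['ee_pos'],s['qpos'],R.from_quat(s['tool_rot']).as_matrix())
E
```

```text
1.6 [ 0.5478 -0.1224  0.2253] [-0.6188 -0.34    2.1751  0.5374  0.919   0.5416] [[ 0.8069  0.1633  0.5677]
 [ 0.1326 -0.9866  0.0953]
 [ 0.5757 -0.0016 -0.8177]]
```

View pics/w1.png

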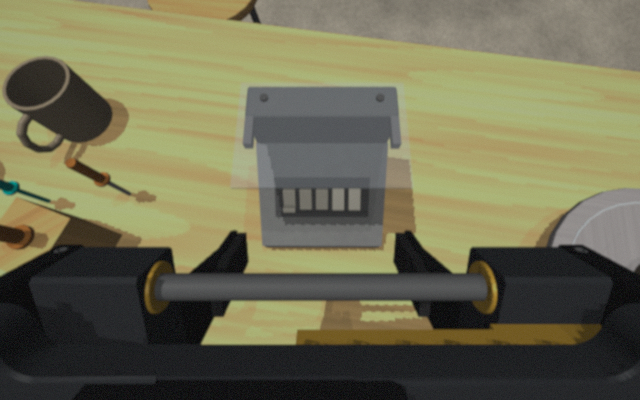

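```bash
python3 - <<'E'
from h import *
np.set_printoptions(precision=4,suppress=True)
crop('w1',225,80,415,255,4,'w1c')
crop('w1',270,175,375,225,7,'w1r')
c=load('w1');w=cloud(c)
for n,u,v in[('rock L',289,195),('rock L',289,208),('r2',305,200),('r3',321,200),('R',354,200),('shield edge',320,188),('shield',320,170),('front',300,235),('front',350,235),('hous',320,100),('tab',200,300)]: print(n,u,v,w[v,u])
E
```

```text
rock L 289 195 [ 0.624  -0.0703  0.075 ]
rock L 289 208 [ 0.6099 -0.0726  0.0703]
r2 305 200 [ 0.6226 -0.089   0.0697]
r3 321 200 [ 0.6258 -0.1074  0.069 ]
R 354 200 [ 0.632  -0.1454  0.0691]
shield edge 320 188 [ 0.6099 -0.1093  0.1547]
shield 320 170 [ 0.626  -0.1067  0.1567]
front 300 235 [ 0.5876 -0.0871  0.0338]
front 350 235 [ 0.5977 -0.1484  0.0337]
hous 320 100 [ 0.6975 -0.0948  0.1579]
tab 200 300 [ 0.5116 -0.0771  0.2761]
```

View pics/w1c.png

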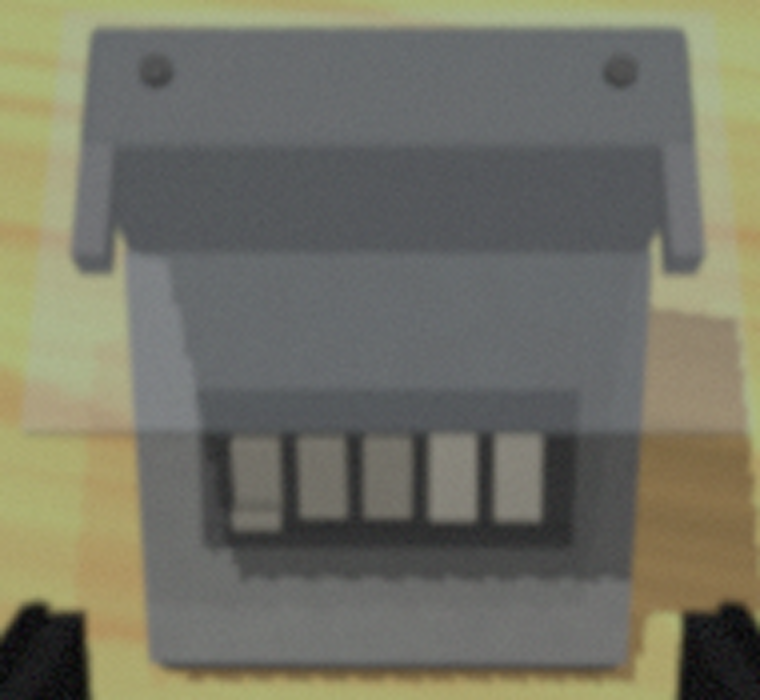

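View pics/w1r.png

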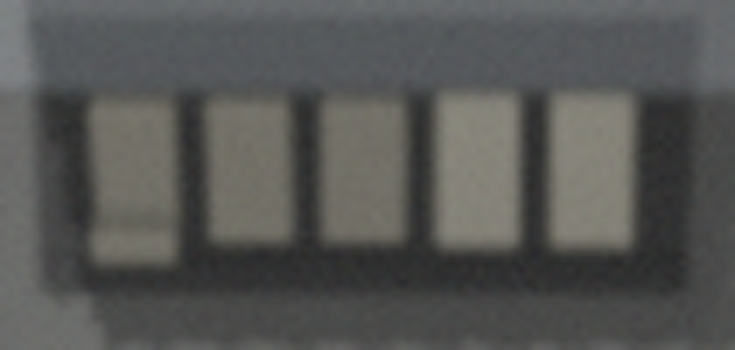

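```bash
python3 - <<'E'
from h import *
from scipy.optimize import least_squares
np.set_printoptions(precision=4,suppress=True)
c=load('w1')
L=np.array([[-40,80,157],[-40,-80,157],[-70,75,33],[-70,-75,33]]+[[-23,38-19*i,70] for i in range(5)])/1000.
uv=np.array([[231.2,188],[412.5,188],[263.7,245.5],[382,245.5],[289.3,199.5],[305.6,199],[321.9,199],[338.2,199],[354.6,199]])
def W(p):
    a=p[2];return L@np.array([[np.cos(a),-np.sin(a),0],[np.sin(a),np.cos(a),0],[0,0,1]]).T+[p[0],p[1],0]
f=lambda p:(proj(c,W(p))-uv)
r=least_squares(lambda p:f(p).ravel(),[.65,-.106,.162]);print(r.x,np.degrees(r.x[2]));print(f(r.x))
# rockers only, cols
w=cloud(c)
# panel/top planes
a=r.x[2];Rm=np.array([[np.cos(a),np.sin(a)],[-np.sin(a),np.cos(a)]])
for u in(289,305,322,338,354):
  for v in range(189,210,4):
    p=w[v,u]*1;q=Rm@(p[:2]-r.x[:2]);print(u,v,np.round(np.r_[q,p[2]]*1000,1),end=' ')
  print()
for v in range(170,190,2): print(v,w[v,321]*1000,(Rm@(w[v,321][:2]-r.x[:2]))*1000)
for v in range(232,250,2): print(v,w[v,321]*1000,(Rm@(w[v,321][:2]-r.x[:2]))*1000)
E
```

```text
[ 0.6491 -0.1047  0.1646] 9.431535799622383
[[-0.6528 -0.0672]
 [ 1.4004 -0.5233]
 [-2.4528 -0.5198]
 [ 0.9804 -0.7434]
 [ 0.0628 -0.0143]
 [ 0.0736  0.4473]
 [ 0.0905  0.4089]
 [ 0.1135  0.3705]
 [ 0.0426  0.332 ]]
289 189 [-13.1  37.8  78.6] 289 193 [-17.1  38.   76.2] 289 197 [-21.   38.2  73.1] 289 201 [-24.4  38.5  68.4] 289 205 [-28.5  38.6  66.1] 289 209 [-33.9  38.3  67.7] 
305 189 [-13.1  19.5  78.5] 305 193 [-17.7  19.5  77.8] 305 197 [-20.8  19.7  72.5] 305 201 [-24.3  19.9  68.2] 305 205 [-27.9  20.   63.9] 305 209 [-30.   20.5  54.1] 
322 189 [-12.8  -0.   77.6] 322 193 [-17.5  -0.   77.1] 322 197 [-21.2  -0.   73.4] 322 201 [-24.3  -0.   68.1] 322 205 [-28.1  -0.   64.4] 322 209 [-30.   -0.   53.9] 
338 189 [-12.  -18.6  75.2] 338 193 [-16.4 -18.6  73.7] 338 197 [-20.8 -18.6  72.2] 338 201 [-25.1 -18.6  70.4] 338 205 [-29.1 -18.7  67.4] 338 209 [-33.2 -18.7  64.9] 
354 189 [-11.7 -37.2  74.1] 354 193 [-15.8 -37.3  71.8] 354 197 [-20.7 -37.1  71.9] 354 201 [-24.9 -37.2  69.7] 354 205 [-29.5 -37.2  68.6] 354 209 [-33.6 -37.3  66.3] 
170 [ 626.2012 -107.5277  156.6055] [-2
[... 324 characters left out ...]
58.3624] [-35.1944   0.9728]
184 [ 612.7499 -109.7397  157.4373] [-36.7109   0.9776]
186 [ 610.7524 -110.0689  157.8754] [-38.7353   0.9802]
188 [ 610.4142 -110.1148  153.689 ] [-39.0765   0.9903]
232 [ 594.9901 -112.3781   36.6289] [-54.6629   1.2852]
234 [ 592.9655 -112.7055   34.3382] [-56.7138   1.294 ]
236 [ 590.5893 -113.0947   33.817 ] [-59.1217   1.2994]
238 [ 588.6397 -113.4084   30.9523] [-61.0964   1.3094]
240 [ 586.2174 -113.8057   30.6451] [-63.551    1.3145]
242 [ 584.1684 -114.1366   28.1453] [-65.6266   1.3238]
244 [ 581.8377 -114.5175   27.256 ] [-67.9882   1.33  ]
246 [ 583.3051 -114.2173    1.7323] [-66.4913   1.3857]
248 [ 580.6313 -114.6574    2.0605] [-69.2012   1.3897]
```

In w1 the ribbed rocker is the leftmost, with the rib at crop (135,240). Depth shows the rib step there, and it shows the two right-hand rockers as on. The console fits at (0.649, -0.105) with a yaw of 9.4°, and the residuals are small. Next I'll move above the stand.

```bash
python3 - <<'E'
from h import *
plan([0.528,0.192,0.24],pose(9.4,0),8)
E
```

```text
0.0043, -0.0392, 0.0008, -0.01, -4.39, -0.00
0.0043, -0.0392, 0.0005, -0.01, -4.39, -0.00
0.0044, -0.0392, 0.0002, -0.01, -4.39, -0.00
0.0044, -0.0392, -0.0002, -0.01, -4.39, -0.00
0.0043, -0.0392, -0.0005, -0.01, -4.39, -0.00
0.0043, -0.0392, -0.0009, -0.01, -4.39, -0.00
0.0042, -0.0392, -0.0012, -0.01, -4.39, -0.00
0.0041, -0.0392, -0.0015, -0.01, -4.39, -0.00
```

Emit:
{"name": "drive_tool", "arguments": {"targets": [0.0043,-0.039,0.001,0,-4.4,0,0.0043,-0.039,0.0005,0,-4.4,0,0.0043,-0.039,0,0,-4.4,0,0.0043,-0.039,0,0,-4.4,0,0.0043,-0.039,-0.0005,0,-4.4,0,0.0043,-0.039,-0.001,0,-4.4,0,0.0043,-0.039,-0.001,0,-4.4,0,0.0043,-0.039,-0.0015,0,-4.4,0]}}

```text
time: 2.4
ee_pos: [0.5304, 0.1882, 0.2412]
tool_rot: [0.997, 0.079, -0.001, 0.0]
wrist_force: [0.7, 0.2, 0.6]
gripper_width: 0.0868
```

Emit:
{"name": "drive_tool", "arguments": {"targets": [0,0,0,0,0,0]}}

```text
time: 2.5
ee_pos: [0.5307, 0.1909, 0.2396]
tool_rot: [0.997, 0.081, -0.002, -0.001]
wrist_force: [-0.0, -0.1, 0.4]
gripper_width: 0.0873
```

```bash
python3 - <<'E'
from h import *
np.set_printoptions(precision=4,suppress=True)
cap('wrist','w2');s=ctrl.get_state();print(s['time'],s['ee_pos'],R.from_quat(s['tool_rot']).as_matrix())
c=load('w2');w=cloud(c).reshape(-1,3)
m=(abs(w[:,2]-0.09)<0.006)&(abs(w[:,0]-0.53)<0.055)&(abs(w[:,1]-.19)<0.055)
p=w[m];r=cv2.minAreaRect((p[:,:2]*1000).astype(np.float32));print('stand',m.sum(),r,np.median(p[:,2]))
m=(w[:,2]>0.152)&(w[:,2]<0.168)&(np.hypot(w[:,0]-0.53,w[:,1]-.19)<0.03)
p=w[m];print(' handle top',m.sum(),p.mean(0),p.min(0),p.max(0))
print(proj(c,[[.528,.192,.16],[.528,.192,.095],[.528,.192,.09]]))
E
```

```text
2.55 [0.5306 0.1888 0.2395] [[ 0.9869  0.1612 -0.0023]
 [ 0.1612 -0.9869  0.0001]
 [-0.0023 -0.0004 -1.    ]]
stand 3639 ((528.0285034179688, 196.21339416503906), (70.06958770751953, 70.55445861816406), 78.95060729980469) 0.09015502975326894
 handle top 286 [0.5292 0.1963 0.1593] [0.5209 0.1886 0.1522] [0.5359 0.2037 0.1616]
[[319.2926 206.784 ]
 [319.6677 186.5407]
 [319.6906 185.3062]]
```

View pics/w2.png

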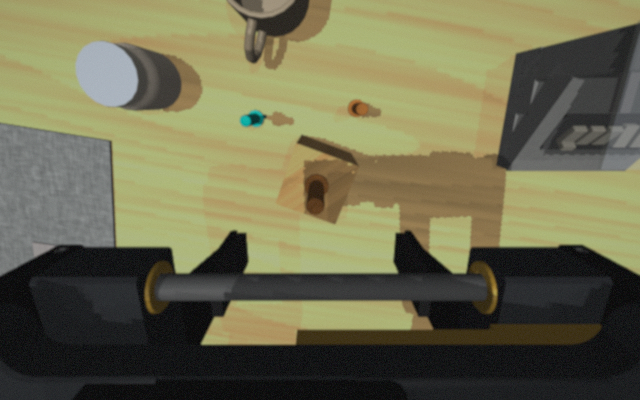

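In w2 the stylus handle is at (317,195), centred between the fingers. Depth puts the stand at (0.528, 0.196) with a top height of 0.090 and a size of 70 mm, all as expected. I'll descend and grip.

Emit:
{"name": "drive_tool", "arguments": {"targets": [-0.001,-0.006,0.026,0,0,0,0,0,0.034,0,0,0,0,0,0.034,0,0,0,0,0,0.022,0,0,0,0,0,0.0125,0,0,0,0,0,0,0,0,0]}}

```text
time: 3.15
ee_pos: [0.527, 0.1919, 0.1105]
tool_rot: [0.997, 0.079, -0.002, -0.0]
wrist_force: [-0.4, 1.1, 0.1]
gripper_width: 0.0867
```

Emit:
{"name": "drive_tool", "arguments": {"targets": [0,0,0,0,0,0,0,0,0,0,0,0,0,0,0,0,0,0,0,0,0,0,0,0,0,0,0,0,0,0,0,0,0,0,0,0], "fingers": 0, "grip_force": 30}}

```text
time: 3.75
ee_pos: [0.5281, 0.1939, 0.1123]
tool_rot: [0.997, 0.08, 0.0, -0.0]
wrist_force: [-0.3, -0.3, -0.2]
gripper_width: 0.0471
```

```bash
python3 - <<'E'
from h import *
np.set_printoptions(precision=4,suppress=True)
cap('wrist','w3');s=ctrl.get_state();print(s)
E
```

```text
{'time': 3.8, 'qpos': array([0.2112, 0.1776, 1.7928, 0.0009, 1.171 , 1.6218]), 'joint_velocities': array([ 0.0004,  0.001 , -0.0005,  0.0008, -0.    , -0.0002]), 'tau': array([ -0.0088, -44.2744, -35.6114,   0.0331,  -0.0809,  -0.0003]), 'ee_pos': array([0.5281, 0.1939, 0.1122]), 'tool_rot': array([ 0.9968,  0.0798,  0.    , -0.0004]), 'wrist_force': array([ 0.9786, -0.5367, -0.6553]), 'torque': array([-0.0144,  0.0547, -0.0197]), 'gripper_width': 0.04294370269275786}
```

View pics/w3.png

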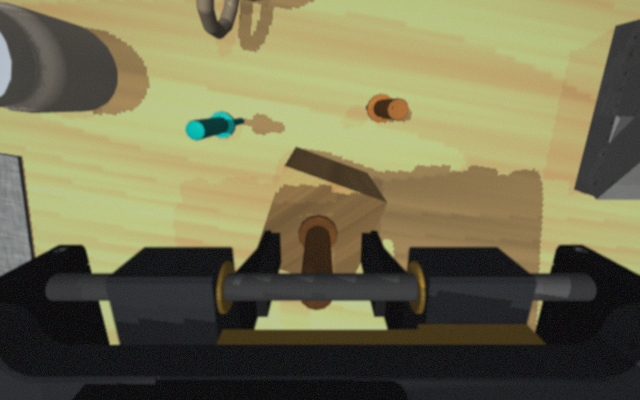

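w3 shows the fingers still closing on either side of the handle at (317,265), with the collar at (317,230). I'll let them finish.

Emit:
{"name": "drive_tool", "arguments": {"targets": [0,0,0,0,0,0,0,0,0,0,0,0,0,0,0,0,0,0,0,0,0,0,0,0,0,0,0,0,0,0,0,0,0,0,0,0]}}

```text
time: 4.4
ee_pos: [0.528, 0.1938, 0.1121]
tool_rot: [0.997, 0.08, -0.0, -0.0]
wrist_force: [-0.5, 0.3, 0.2]
gripper_width: 0.0158
```

```bash
python3 - <<'E'
from h import *
np.set_printoptions(precision=4,suppress=True)
cap('wrist','w4');s=ctrl.get_state();print(s['time'],s['ee_pos'],s['gripper_width'],s['wrist_force'],s['qpos'],R.from_quat(s['tool_rot']).as_matrix())
crop('w4',220,190,420,320,4,'w4c')
E
```

```text
4.45 [0.528  0.1937 0.1121] 0.015262478620737778 [-0.5725 -0.0166 -0.1009] [0.211  0.1778 1.7929 0.0009 1.171  1.6219] [[ 0.9873  0.1589 -0.0002]
 [ 0.1589 -0.9873  0.0008]
 [-0.0001 -0.0008 -1.    ]]
```

View pics/w4c.png

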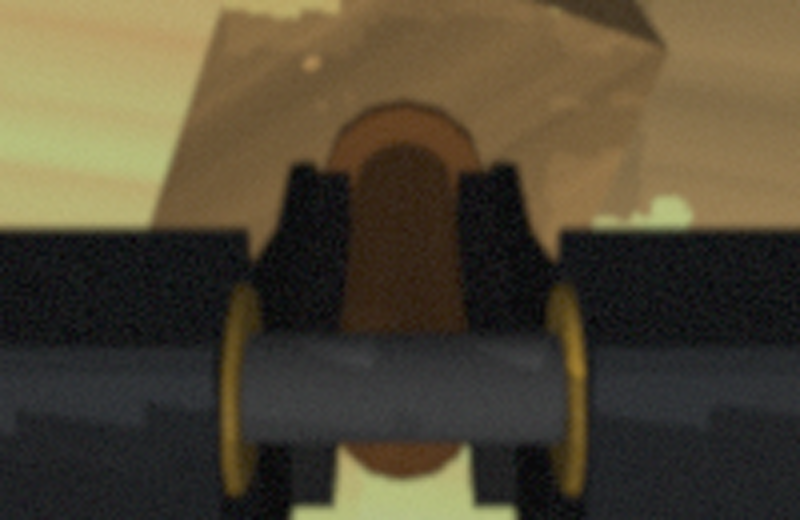

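The stylus is gripped at a 16 mm opening, with the collar visible at crop (403,130). I'll lift it, then plan the approach.

Emit:
{"name": "drive_tool", "arguments": {"targets": [0,0,-0.02,0,0,0,0,0,-0.035,0,0,0,0,0,-0.035,0,0,0,0,0,-0.03,0,0,0,0,0,0,0,0,0]}}

```text
time: 4.95
ee_pos: [0.531, 0.1943, 0.2379]
tool_rot: [0.997, 0.08, 0.005, -0.001]
wrist_force: [1.6, -0.3, -0.1]
gripper_width: 0.0152
```

```bash
cat >> h.py <<'E'
CP=np.array([.6491,-.1047]);CY=9.43
def con2w(P):
    a=np.radians(CY);P=np.asarray(P)/1000.;return np.r_[CP+np.array([[np.cos(a),-np.sin(a)],[np.sin(a),np.cos(a)]])@P[:2],P[2]]
def tipt(s,n,y=38,L=.097):
    sn,cs=np.sin(np.radians(35)),np.cos(np.radians(35))
    t=con2w([-21+s*cs-n*sn,y,67+s*sn+n*cs]);Rm=pose(CY,35)
    return t,t-L*Rm[:,2],Rm
E
python3 - <<'E'
from h import *
np.set_printoptions(precision=4,suppress=True)
c=cap('wrist','w5');s=ctrl.get_state();print(s['time'],s['ee_pos'],s['gripper_width'],s['wrist_force'],s['tool_rot'])
T=R.from_quat(s['tool_rot']).as_matrix()
print('tip px pred',proj(c,[s['ee_pos']+T[:,2]*.097, s['ee_pos']+T[:,2]*.022]))
crop('w5',250,100,390,320,3,'w5c')
t,p,Rm=tipt(9,100);print(t,p,tipt(9,0))
plan(p,Rm,9)
E
```

```text
5.0 [0.5297 0.194  0.235 ] 0.015180894134816393 [ 1.1037 -0.6468 -1.2481] [ 0.9968  0.0797  0.0027 -0.0007]
tip px pred [[321.0255 199.0397]
 [321.1419 232.0378]]
[ 0.5728 -0.0788  0.1541] [ 0.518  -0.088   0.2335] (array([ 0.6294, -0.0694,  0.0722]), array([ 0.5745, -0.0786,  0.1516]), array([[ 0.8081,  0.1638,  0.5658],
       [ 0.1342, -0.9865,  0.094 ],
       [ 0.5736,  0.    , -0.8192]]))
-0.0063, 0.0307, 0.0001, 0.00, 3.85, -0.03
-0.0063, 0.0307, -0.0003, 0.00, 3.85, -0.03
-0.0063, 0.0307, -0.0008, 0.00, 3.85, -0.03
-0.0062, 0.0307, -0.0012, 0.00, 3.85, -0.03
-0.0061, 0.0307, -0.0016, 0.00, 3.85, -0.03
-0.0060, 0.0307, -0.0020, 0.00, 3.85, -0.03
-0.0059, 0.0307, -0.0024, 0.00, 3.85, -0.03
-0.0057, 0.0307, -0.0028, 0.00, 3.85, -0.03
-0.0056, 0.0307, -0.0032, 0.00, 3.85, -0.03
```

View pics/w5c.png

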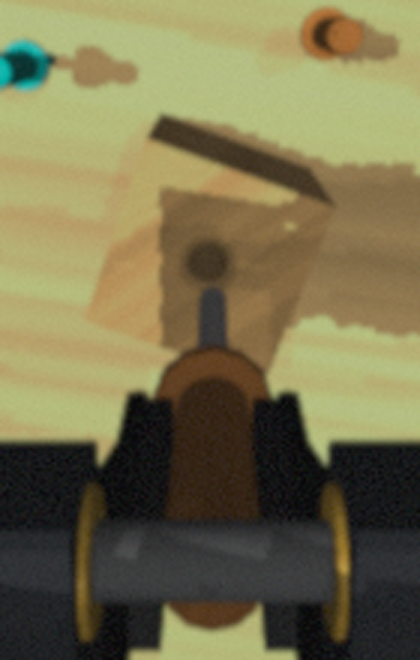

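The tip is at pixel (320.7,197) against a prediction of about (321,197), so the stylus sits straight in the grip. The hole is visible at (319,187). I'll move to the pre-press pose.

Emit:
{"name": "drive_tool", "arguments": {"targets": [-0.006,0.031,0,0,3.8,0,-0.0065,0.031,-0.0005,0,3.8,0,-0.006,0.031,-0.001,0,3.8,0,-0.006,0.031,-0.001,0,3.8,0,-0.006,0.031,-0.0015,0,3.8,0,-0.006,0.031,-0.002,0,3.8,0,-0.006,0.031,-0.0025,0,3.8,0,-0.006,0.031,-0.003,0,3.8,0]}}

```text
time: 5.8
ee_pos: [0.5167, -0.0599, 0.2301]
tool_rot: [0.962, 0.077, 0.262, -0.021]
wrist_force: [0.7, -0.1, -1.6]
gripper_width: 0.0151
```

Emit:
{"name": "drive_tool", "arguments": {"targets": [-0.0055,0.03,-0.003,0,3.8,0,0,0,0,0,0,0,0,0,0,0,0,0]}}

```text
time: 6.1
ee_pos: [0.5151, -0.0906, 0.2297]
tool_rot: [0.953, 0.074, 0.292, -0.024]
wrist_force: [-0.0, -0.7, 0.0]
gripper_width: 0.0151
```

```bash
python3 - <<'E'
from h import *
np.set_printoptions(precision=4,suppress=True)
c=cap('wrist','w6');s=ctrl.get_state();print(s['time'],s['ee_pos'],s['gripper_width'],s['wrist_force'],s['tool_rot'])
T=R.from_quat(s['tool_rot']).as_matrix();tip=s['ee_pos']+T[:,2]*.097
print('T',T,'tip',tip,'target',tipt(9,100)[0])
d=tip-tipt(9,0)[0];print('tool-frame s,y,n',pose(CY,35).T@d)
print('px tip',proj(c,[tip]),'pad',proj(c,[con2w([-18.2,38,76.4])]),'row',proj(c,[con2w([-23,38-19*i,70]) for i in range(5)]))
cv2.imwrite('pics/w6b.png',cv2.resize(c['frame'][90:330,200:460,::-1],None,fx=3,fy=2.5*1.0,interpolation=2) if 0 else cv2.resize(c['frame'][100:290,220:440,::-1],None,fx=3,fy=3,interpolation=2))
E
```

```text
6.15 [ 0.5157 -0.0896  0.2303] 0.015472681531432426 [ 0.5789  0.9163 -0.9586] [ 0.9531  0.0753  0.292  -0.0244]
T [[ 0.8181  0.1577  0.553 ]
 [ 0.1293 -0.9875  0.0904]
 [ 0.5603 -0.0025 -0.8283]] tip [ 0.5693 -0.0809  0.1499] target [ 0.5728 -0.0788  0.1541]
tool-frame s,y,n [-0.0055  0.0014 -0.0988]
px tip [[319.6489 197.383 ]] pad [[318.4055 169.7953]] row [[318.4902 175.5122]
 [334.2695 175.3478]
 [350.0498 175.1834]
 [365.8311 175.0189]
 [381.6134 174.8544]]
```

View pics/w6b.png

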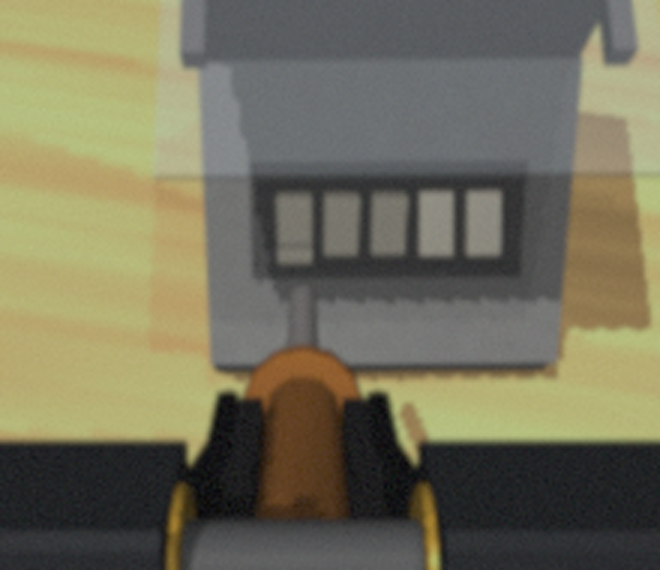

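The ribbed rocker is at pixel (318.3,175) against a projected (318.5,175.5), and the tip is at (320.3,196), so the model agrees with the picture. I'll approach along the panel normal.

```bash
python3 - <<'E'
from h import *
t,p,Rm=tipt(9,35);plan(p,Rm,4)
E
```

```text
0.0012, -0.0004, 0.0159, 0.02, 0.23, -0.09
0.0012, -0.0003, 0.0159, 0.02, 0.23, -0.09
0.0011, -0.0003, 0.0159, 0.02, 0.23, -0.09
0.0011, -0.0003, 0.0159, 0.02, 0.23, -0.09
```

Emit:
{"name": "drive_tool", "arguments": {"targets": [0.0045,-0.0013,0,0.1,0.9,-0.3,0,0,0.016,0,0,0,0,0,0.024,0,0,0,0,0,0.016,0,0,0,0,0,0.008,0,0,0,0,0,0,0,0,0,0,0,0,0,0,0]}}

```text
time: 6.85
ee_pos: [0.5563, -0.0811, 0.1821]
tool_rot: [0.95, 0.079, 0.301, -0.025]
wrist_force: [-0.9, -0.4, -0.2]
gripper_width: 0.0155
```

```bash
cat > chk.py <<'E'
from h import *
import sys
np.set_printoptions(precision=4,suppress=True)
fn=sys.argv[1]
c=cap('wrist',fn);s=ctrl.get_state();print(s['time'],s['ee_pos'],s['gripper_width'],s['wrist_force'])
T=R.from_quat(s['tool_rot']).as_matrix();tip=s['ee_pos']+T[:,2]*.097
P=pose(CY,35)
print('tip s,y,n mm',P.T@(tip-tipt(0,0)[0])*1000*[1,1,-1],'rot err deg',np.degrees(R.from_matrix(T.T@P).as_rotvec()),'force (s,y,n)',P.T@s['wrist_force'])
print('px tip',proj(c,[tip]),'pad',proj(c,[con2w([-18.2,38,76.4])]),'rock0',proj(c,[con2w([-23,38,70])]))
u,v=proj(c,[tip])[0].astype(int)
x0=max(0,u-60);y0=max(0,v-60);cv2.imwrite('pics/%sb.png'%fn,cv2.resize(c['frame'][y0:y0+95,x0:x0+130,::-1],None,fx=6,fy=6,interpolation=2));print('crop',x0,y0)
E
python3 chk.py w7
```

```text
6.9 [ 0.5564 -0.0815  0.1826] 0.01539668599915014 [-0.5858  0.878  -0.8395]
tip s,y,n mm [11.9823 -0.0048 35.8713] rot err deg [ 0.0163 -0.1506  0.1103] force (s,y,n) [-0.837  -0.9621  0.4387]
px tip [[321.2729 198.1531]] pad [[321.2026 193.4545]] rock0 [[321.1865 199.9619]]
crop 261 138
```

View pics/w7b.png

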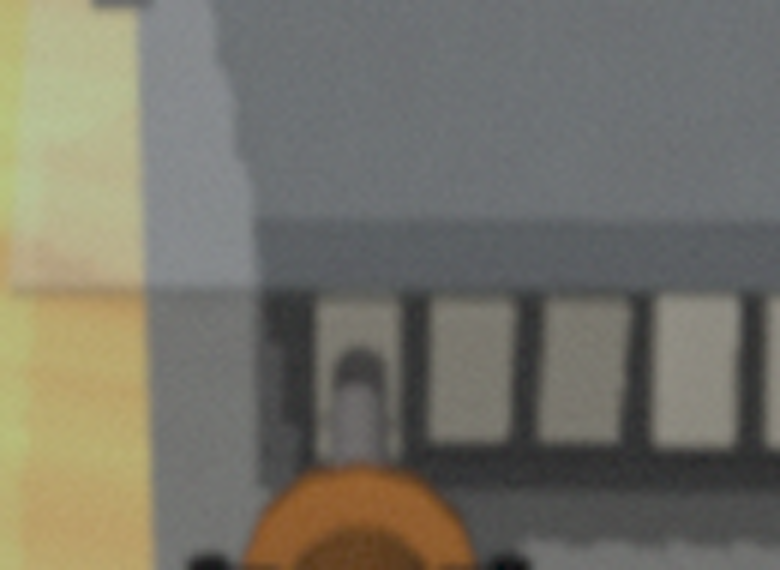

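The shank, at crop x≈358, is centred across the ribbed rocker. I'll correct a little down-slope and close in.

Emit:
{"name": "drive_tool", "arguments": {"targets": [-0.002,0,0.008,0,0,0,0,0,0.01,0,0,0,0,0,0.004,0,0,0,0,0,0,0,0,0]}}

```text
time: 7.3
ee_pos: [0.5666, -0.0798, 0.1614]
tool_rot: [0.95, 0.079, 0.3, -0.025]
wrist_force: [1.2, -0.7, -0.6]
gripper_width: 0.0151
```

```bash
python3 chk.py w8;python3 chk.py w8x
```

```text
7.35 [ 0.5667 -0.08    0.1618] 0.015286314760022238 [ 0.0694 -0.2347 -0.9121]
tip s,y,n mm [ 8.4185  0.0695 12.907 ] rot err deg [-0.0169 -0.0408  0.014 ] force (s,y,n) [-0.4986  0.2429  0.7644]
px tip [[320.8744 198.1081]] pad [[320.7926 196.6742]] rock0 [[320.7981 203.6497]]
crop 260 138
7.4 [ 0.5669 -0.0801  0.1622] 0.015442756590991515 [ 0.0553 -0.4757 -0.1657]
tip s,y,n mm [ 8.7996  0.258  13.1822] rot err deg [ 0.0036 -0.0715  0.0248] force (s,y,n) [-0.1142  0.4784  0.1223]
px tip [[320.9163 198.0841]] pad [[320.6273 196.9621]] rock0 [[320.6332 203.9246]]
crop 260 138
```

View pics/w8b.png

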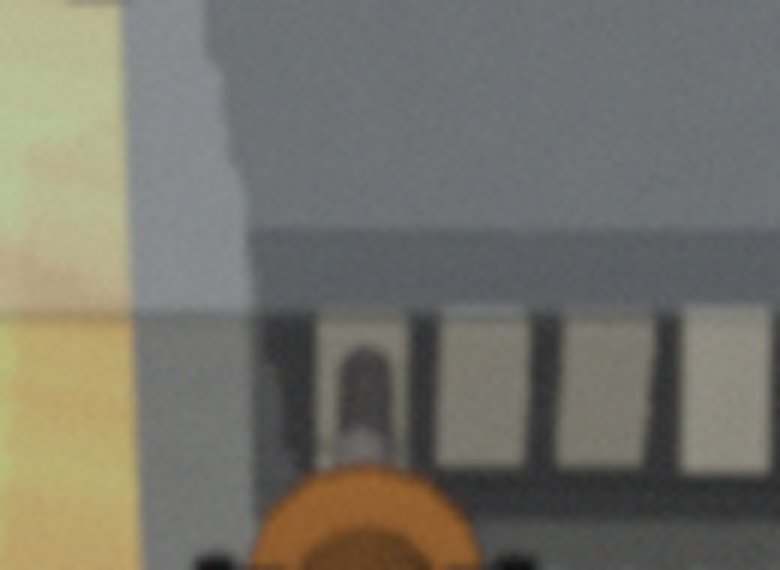

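The tip, at crop (366,345), is centred on the upper half of the ribbed rocker. I'll press in small steps while watching the force.

Emit:
{"name": "drive_tool", "arguments": {"targets": [0,0,0.003,0,0,0,0,0,0.002,0,0,0,0,0,0,0,0,0]}}

```text
time: 7.7
ee_pos: [0.5698, -0.0796, 0.1582]
tool_rot: [0.95, 0.079, 0.3, -0.025]
wrist_force: [-0.5, 0.1, 0.5]
gripper_width: 0.0153
```

Emit:
{"name": "drive_tool", "arguments": {"targets": [0,0,0.001,0,0,0,0,0,0.001,0,0,0,0,0,0,0,0,0]}}

```text
time: 8.0
ee_pos: [0.5709, -0.0794, 0.1567]
tool_rot: [0.95, 0.079, 0.3, -0.025]
wrist_force: [0.7, 0.8, -1.0]
gripper_width: 0.0153
```

Emit:
{"name": "drive_tool", "arguments": {"targets": [0,0,0.001,0,0,0,0,0,0,0,0,0]}}

```text
time: 8.2
ee_pos: [0.5716, -0.0794, 0.1561]
tool_rot: [0.95, 0.079, 0.301, -0.024]
wrist_force: [-1.4, 0.3, 0.9]
gripper_width: 0.0154
```

Emit:
{"name": "drive_tool", "arguments": {"targets": [0,0,0.001,0,0,0,0,0,0,0,0,0]}}

```text
time: 8.4
ee_pos: [0.5723, -0.0793, 0.1555]
tool_rot: [0.95, 0.079, 0.301, -0.024]
wrist_force: [-0.3, 0.3, 1.7]
gripper_width: 0.0154
```

Emit:
{"name": "drive_tool", "arguments": {"targets": [0,0,0.001,0,0,0,0,0,0,0,0,0]}}

```text
time: 8.6
ee_pos: [0.573, -0.0793, 0.1548]
tool_rot: [0.95, 0.079, 0.301, -0.024]
wrist_force: [0.1, 1.0, 1.9]
gripper_width: 0.0153
```

```bash
python3 chk.py w9
```

```text
8.65 [ 0.5729 -0.0793  0.1547] 0.01555121634532804 [-0.4008 -0.1406  1.4453]
tip s,y,n mm [9.5776 0.5293 3.5126] rot err deg [ 0.0418 -0.1366  0.0373] force (s,y,n) [ 0.4862  0.0731 -1.4239]
px tip [[320.715  198.4935]] pad [[320.1299 201.3658]] rock0 [[320.1381 208.4825]]
crop 260 138
```

View pics/w9b.png

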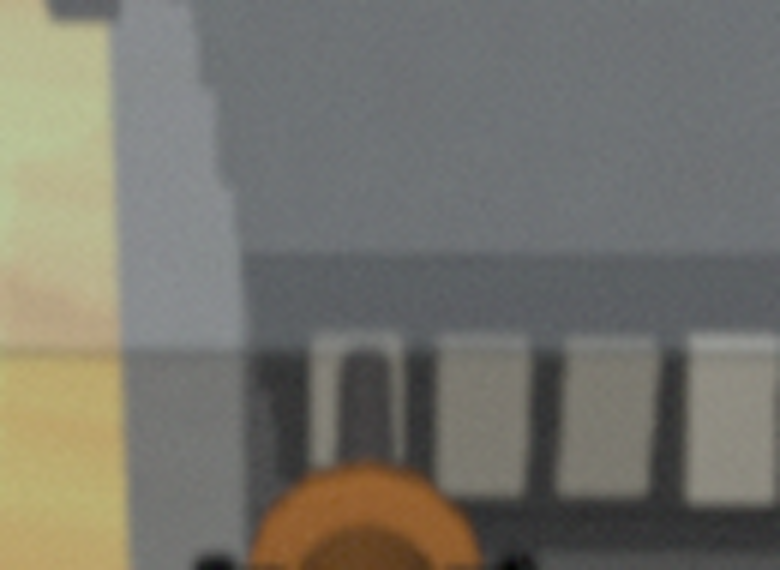

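Steady contact at about 1.5–2 N, and the rocker is moving. The tip is still on the upper half. I'll continue to the stop.

Emit:
{"name": "drive_tool", "arguments": {"targets": [0,0,0.001,0,0,0,0,0,0,0,0,0]}}

```text
time: 8.85
ee_pos: [0.5735, -0.0792, 0.1538]
tool_rot: [0.95, 0.079, 0.301, -0.024]
wrist_force: [-0.1, 0.2, 2.4]
gripper_width: 0.0152
```

Emit:
{"name": "drive_tool", "arguments": {"targets": [0,0,0.001,0,0,0,0,0,0,0,0,0]}}

```text
time: 9.05
ee_pos: [0.5741, -0.0792, 0.153]
tool_rot: [0.95, 0.079, 0.301, -0.024]
wrist_force: [-0.3, 0.3, 2.5]
gripper_width: 0.0155
```

Emit:
{"name": "drive_tool", "arguments": {"targets": [0,0,0.0005,0,0,0,0,0,0,0,0,0]}}

```text
time: 9.25
ee_pos: [0.5743, -0.0791, 0.1525]
tool_rot: [0.95, 0.079, 0.301, -0.024]
wrist_force: [0.4, -0.7, 3.1]
gripper_width: 0.0153
```

Emit:
{"name": "drive_tool", "arguments": {"targets": [0,0,0.0005,0,0,0,0,0,0,0,0,0]}}

```text
time: 9.45
ee_pos: [0.5746, -0.0791, 0.1523]
tool_rot: [0.95, 0.079, 0.301, -0.024]
wrist_force: [-0.2, -0.9, 5.0]
gripper_width: 0.0154
```

Emit:
{"name": "drive_tool", "arguments": {"targets": [0,0,0.0005,0,0,0,0,0,0,0,0,0]}}

```text
time: 9.65
ee_pos: [0.5749, -0.0791, 0.1522]
tool_rot: [0.95, 0.079, 0.301, -0.024]
wrist_force: [-4.2, 0.0, 8.1]
gripper_width: 0.0153
```

Emit:
{"name": "drive_tool", "arguments": {"targets": [0,0,0.0005,0,0,0,0,0,0,0,0,0]}}

```text
time: 9.85
ee_pos: [0.5752, -0.0791, 0.1521]
tool_rot: [0.95, 0.079, 0.301, -0.024]
wrist_force: [-5.6, 0.3, 11.6]
gripper_width: 0.0157
```

The force has climbed to about 13 N with almost no further travel, so this is the hard stop. I'll withdraw along the axis and look.

Emit:
{"name": "drive_tool", "arguments": {"targets": [0,0,-0.002,0,0,0,0,0,-0.01,0,0,0,0,0,-0.025,0,0,0,0,0,-0.035,0,0,0,0,0,-0.03,0,0,0,0,0,0,0,0,0]}}

```text
time: 10.45
ee_pos: [0.5169, -0.0896, 0.2383]
tool_rot: [0.95, 0.079, 0.302, -0.023]
wrist_force: [0.8, -0.3, 0.2]
gripper_width: 0.0154
```

```bash
python3 chk.py w10; python3 - <<'E'
from h import *
c=load('w10');cv2.imwrite('pics/w10c.png',cv2.resize(c['frame'][140:200,290:410,::-1],None,fx=6,fy=6,interpolation=2))
w=cloud(c);a=np.radians(CY);Rm=np.array([[np.cos(a),np.sin(a)],[-np.sin(a),np.cos(a)]])
for i in range(5):
    pts=[]
    q=w.reshape(-1,3);l=np.c_[(q[:,:2]-CP)@Rm.T,q[:,2]]*1000
    m=(abs(l[:,1]-(38-19*i))<4.5)&(l[:,0]>-30)&(l[:,0]<-11)&(l[:,2]>60)&(l[:,2]<84)
    if i==0: m&=l[:,0]>-26
    f=np.polyfit(l[m,0],l[m,2],1);print(i,m.sum(),'slope deg',np.degrees(np.arctan(f[0])),'z at -21',np.polyval(f,-21))
E
```

```text
10.5 [ 0.5169 -0.0892  0.2363] 0.01569878280581741 [ 0.5291 -0.2553  0.2965]
tip s,y,n mm [  9.9208   1.35   102.9627] rot err deg [ 0.1834 -0.2209  0.0784] force (s,y,n) [0.5634 0.3386 0.0325]
px tip [[320.1743 199.214 ]] pad [[318.7707 177.4599]] rock0 [[318.7763 183.0212]]
crop 260 139
0 92 slope deg 20.25067403496043 z at -21 71.12297688679736
1 139 slope deg 44.09492507254392 z at -21 72.02451540520316
2 138 slope deg 44.897339505757635 z at -21 72.01882263317191
3 117 slope deg 22.638043885842606 z at -21 71.27885126982049
4 126 slope deg 21.778157314445277 z at -21 71.26555616252371
```

View pics/w10c.png

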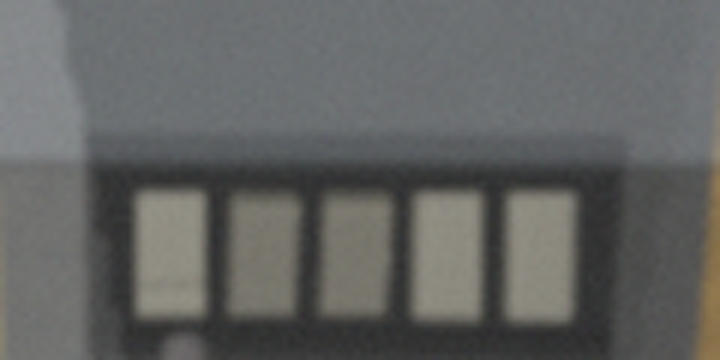

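The ribbed rocker's slope now reads 20°, the same as the two on rockers at about 22°. The two plain off ones are still at 44–45°. In the picture the left rocker at crop (170,255) is as bright as the right two. Now back to the stand.

```bash
python3 - <<'E'
from h import *
plan([0.528,0.1938,0.237],pose(9.2,0),8)
E
```

```text
0.0060, -0.0347, 0.0039, 0.02, -4.40, 0.03
0.0062, -0.0347, 0.0035, 0.02, -4.40, 0.03
0.0065, -0.0347, 0.0030, 0.02, -4.40, 0.03
0.0066, -0.0347, 0.0025, 0.02, -4.40, 0.03
0.0068, -0.0347, 0.0020, 0.02, -4.40, 0.03
0.0069, -0.0347, 0.0015, 0.02, -4.40, 0.03
0.0070, -0.0347, 0.0010, 0.02, -4.40, 0.03
0.0070, -0.0347, 0.0004, 0.02, -4.40, 0.03
```

Emit:
{"name": "drive_tool", "arguments": {"targets": [0.006,-0.0345,0.004,0,-4.4,0,0.006,-0.035,0.0035,0,-4.4,0,0.0065,-0.035,0.003,0,-4.4,0,0.0065,-0.0345,0.0025,0,-4.4,0,0.007,-0.035,0.002,0,-4.4,0.1,0.007,-0.0345,0.0015,0,-4.4,0.1,0.007,-0.035,0.001,0.1,-4.4,0,0.007,-0.0345,0.0005,0,-4.4,0]}}

```text
time: 11.3
ee_pos: [0.5267, 0.1971, 0.2331]
tool_rot: [0.997, 0.081, -0.004, -0.0]
wrist_force: [0.9, -0.5, -0.4]
gripper_width: 0.0152
```

Emit:
{"name": "drive_tool", "arguments": {"targets": [0,0,0,0,0,0,0,0,0,0,0,0,0,0,0,0,0,0]}}

```text
time: 11.6
ee_pos: [0.5269, 0.1944, 0.234]
tool_rot: [0.997, 0.081, -0.002, -0.0]
wrist_force: [0.4, -0.3, -0.1]
gripper_width: 0.0155
```

```bash
cat > st.py <<'E'
from h import *
import sys
np.set_printoptions(precision=4,suppress=True)
fn=sys.argv[1];E=[]
for i in range(3):
    c=cap('wrist',fn if i==2 else None);s=ctrl.get_state();E.append(s['ee_pos'])
T=R.from_quat(s['tool_rot']).as_matrix();ee=np.mean(E,0)
print(s['time'],np.array(E),ee,s['gripper_width'],s['wrist_force']);print(T)
w=cloud(c).reshape(-1,3)
m=(abs(w[:,2]-0.09)<0.005)&(abs(w[:,0]-0.53)<0.055)&(abs(w[:,1]-.19)<0.055)
p=w[m];print('stand',m.sum(),cv2.minAreaRect((p[:,:2]*1000).astype(np.float32)))
print('px tip',proj(c,[ee+T[:,2]*.097]),'hole',proj(c,[[.528,.196,.09]]))
crop(fn,250,100,390,300,3,fn+'b')
E
python3 st.py w11
```

```text
11.75 [[0.5271 0.1941 0.2347]
 [0.5273 0.1941 0.2353]
 [0.5275 0.1941 0.2357]] [0.5273 0.1941 0.2352] 0.015457491020931262 [ 0.2856 -0.4805  0.3012]
[[ 0.9872  0.1596 -0.0012]
 [ 0.1596 -0.9872  0.0015]
 [-0.0009 -0.0017 -1.    ]]
stand 3938 ((528.0468139648438, 196.09054565429688), (70.1911849975586, 70.28372955322266), 79.16398620605469)
px tip [[320.8563 198.0824]] hole [[319.3557 183.4347]]
```

View pics/w11b.png

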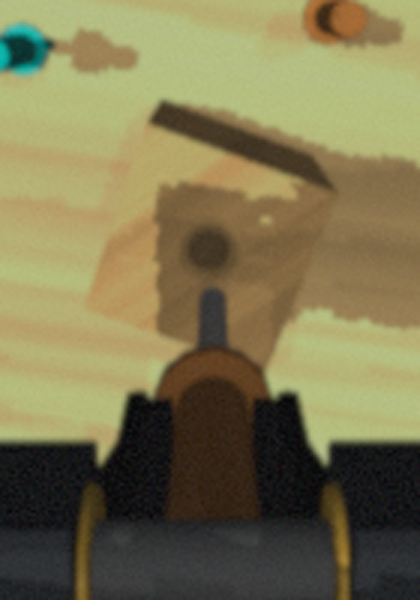

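The hole is at pixel (319.7,183.3) against a predicted (319.4,183.4), and the tip is at (320.7,196.5), unchanged in the grip. The TCP is within 1 mm of where I gripped. Lowering.

Emit:
{"name": "drive_tool", "arguments": {"targets": [0.0005,0,0.015,0,0,0,0,0,0.025,0,0,0,0,0,0.01,0,0,0,0,0,0.01,0,0,0,0,0,0,0,0,0]}}

```text
time: 12.25
ee_pos: [0.5271, 0.1949, 0.1738]
tool_rot: [0.997, 0.081, -0.002, -0.001]
wrist_force: [0.2, -0.2, 0.1]
gripper_width: 0.0156
```

```bash
python3 st.py w12
```

```text
12.4 [[0.5278 0.1951 0.175 ]
 [0.5284 0.1953 0.1758]
 [0.5287 0.1954 0.1763]] [0.5283 0.1953 0.1757] 0.015222649766343386 [-0.1731  0.0246  0.1327]
[[ 0.987   0.161  -0.0006]
 [ 0.161  -0.987   0.0018]
 [-0.0003 -0.0019 -1.    ]]
stand 4989 ((527.8731079101562, 196.0928955078125), (70.22257995605469, 70.43944549560547), 78.92872619628906)
px tip [[320.934  198.1067]] hole [[320.2575 202.1387]]
```

View pics/w12b.png

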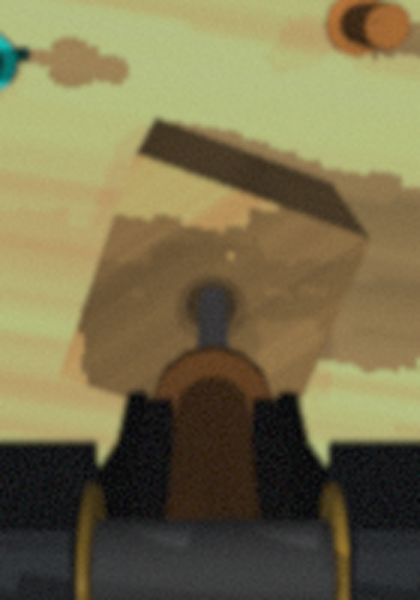

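The shank at crop (213,300) is entering the hole centrally with no side force. Continuing down.

Emit:
{"name": "drive_tool", "arguments": {"targets": [0,0,0.015,0,0,0,0,0,0.02,0,0,0,0,0,0.015,0,0,0,0,0,0.008,0,0,0,0,0,0,0,0,0,0,0,0,0,0,0]}}

```text
time: 13.0
ee_pos: [0.5282, 0.1955, 0.1176]
tool_rot: [0.997, 0.081, -0.001, -0.001]
wrist_force: [-0.3, 0.5, -0.5]
gripper_width: 0.0154
```

Emit:
{"name": "drive_tool", "arguments": {"targets": [0,0,0.003,0,0,0,0,0,0,0,0,0,0,0,0,0,0,0]}}

```text
time: 13.3
ee_pos: [0.5282, 0.1955, 0.1149]
tool_rot: [0.997, 0.081, -0.001, -0.001]
wrist_force: [-0.7, 0.3, -1.0]
gripper_width: 0.0152
```

Emit:
{"name": "drive_tool", "arguments": {"targets": [0,0,0.002,0,0,0,0,0,0,0,0,0,0,0,0,0,0,0]}}

```text
time: 13.6
ee_pos: [0.5279, 0.1954, 0.1124]
tool_rot: [0.997, 0.081, -0.001, -0.001]
wrist_force: [-0.8, -0.1, -1.2]
gripper_width: 0.0157
```

Emit:
{"name": "drive_tool", "arguments": {"targets": [0,0,0.001,0,0,0,0,0,0,0,0,0,0,0,0,0,0,0]}}

```text
time: 13.9
ee_pos: [0.5281, 0.1955, 0.112]
tool_rot: [0.997, 0.081, -0.001, -0.001]
wrist_force: [-2.4, -0.5, 5.0]
gripper_width: 0.0154
```

```bash
python3 - <<'E'
from h import *
cap('wrist','w13');cap('side','s13');crop('s13',260,200,360,300,6,'s13b');crop('w13',220,190,420,320,4,'w13c');s=ctrl.get_state();print(s['ee_pos'],s['wrist_force'])
E
```

```text
[0.52812457 0.19547164 0.11202714] [-2.07868124 -1.07038063  5.00986585]
```

View pics/w13c.png

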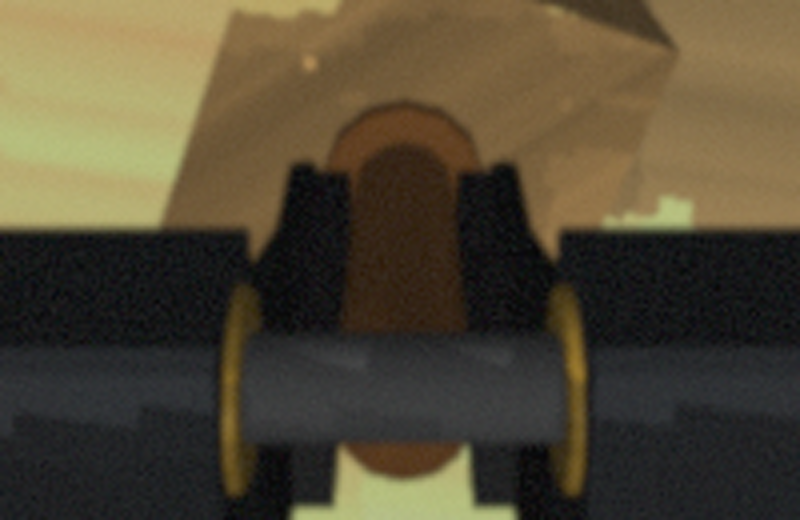

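View pics/s13b.png

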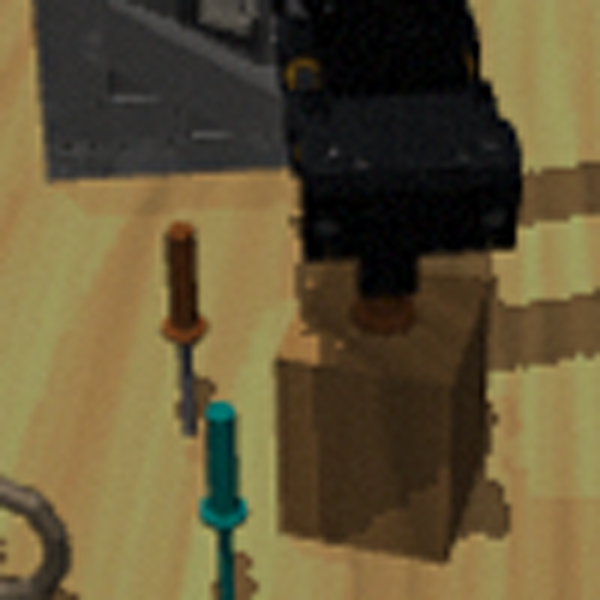

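There is 5 N of upward reaction at the original grasp height, and the pictures show the collar on the block at side crop (384,313). I'll release and rise.

Emit:
{"name": "drive_tool", "arguments": {"targets": [0,0,0,0,0,0,0,0,0,0,0,0,0,0,0,0,0,0,0,0,0,0,0,0,0,0,0,0,0,0,0,0,0,0,0,0,0,0,0,0,0,0,0,0,0,0,0,0], "fingers": 0.6}}

```text
time: 14.8
ee_pos: [0.528, 0.1954, 0.1114]
tool_rot: [0.997, 0.081, -0.001, -0.001]
wrist_force: [-0.3, 0.6, -0.1]
gripper_width: 0.052
```

Emit:
{"name": "drive_tool", "arguments": {"targets": [0,0,-0.01,0,0,0,0,0,-0.025,0,0,0,0,0,-0.04,0,0,0,0,0,-0.045,0,0,0,0,0,-0.02,0,0,0,0,0,0,0,0,0,0,0,0,0,0,0]}}

```text
time: 15.5
ee_pos: [0.5282, 0.1953, 0.2517]
tool_rot: [0.997, 0.081, -0.001, -0.001]
wrist_force: [0.4, 0.3, -0.7]
gripper_width: 0.0522
```

```bash
python3 - <<'E'
from h import *
cap('wrist','w14');cap('side','s14');cap('top','t14');crop('s14',210,150,360,310,5,'s14b');s=ctrl.get_state();print(s['time'],s['ee_pos'],s['wrist_force'],s['gripper_width'])
w=cloud(load('w14')).reshape(-1,3)
m=(w[:,2]>0.15)&(w[:,2]<0.17)&(np.hypot(w[:,0]-0.528,w[:,1]-.196)<0.02);print(m.sum(),w[m].mean(0),np.median(w[m,2]))
m=(w[:,2]>0.091)&(w[:,2]<0.1)&(np.hypot(w[:,0]-0.528,w[:,1]-.196)<0.02);print(m.sum(),w[m].mean(0))
E
```

```text
15.65 [0.52711782 0.19495903 0.24932749] [ 0.35234657  0.5189396  -0.24431042] 0.05192541776593552
273 [0.5296302  0.19606241 0.15895909] 0.15974514940321743
266 [0.53283169 0.19647213 0.09431662]
```

View pics/s14b.png

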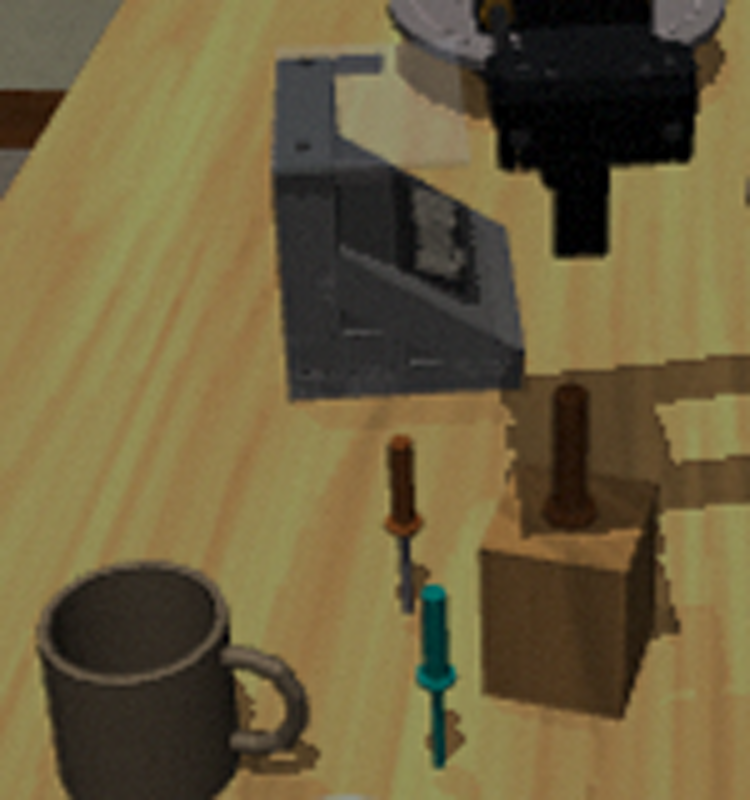

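View pics/w14.png

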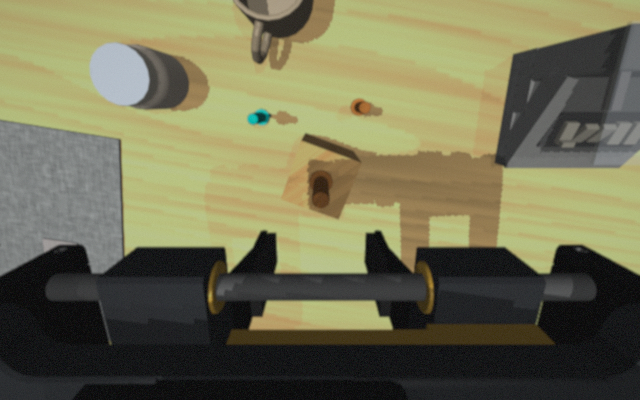

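The stylus stands upright in the stand, at side crop (570,450). Its handle top is at z = 0.160 and the collar is on the block. The pottery and look-alikes are where they were, and the gripper is clear. Handing in.

```bash
python3 - <<'E'
from h import *
print(ctrl.job_done())
E
```

```text
the job is handed in; nothing more can be done
None
```

The job is done and handed in at about 15.7 s. I took the larger wooden stylus from its stand, flipped the ribbed rocker fully on, and put the stylus back.

- **Which rocker:** the ribbed one is at the +y end of the row, the leftmost from the front. I pressed its upper half with the stylus tip along the panel normal.
- **Force:** it moved at about 2–3 N and came up against its stop. The highest force I read was about 13 N, but I only read it at the end of each step.
- **Rockers afterwards:** the ribbed one measures a 20° slope, which matches the two "on" rockers at about 22°. The two plain "off" ones are still at 44–45°, where they started.
- **Stylus afterwards:** the collar bedded on the block with about 5 N before I released it. The handle top is at z = 0.160, as expected, and it stands upright.
- **Everything else:** in the last pictures the mug, the jar and the look-alike styluses are where they were. The sifter was last checked in the first pictures; the arm never went near it.

No check failed. The one disagreement was the measured tool position, which read 1–3 mm off between readings while the arm settled. I checked tip placement against the wrist pictures before pressing and before inserting the stylus.

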